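# Tape rolls onto the kitchen tape stand

## Task

Put the two small tape rolls away on the tape stand: thread the tall one over the post first, right down onto the base, then the flat one on top of it, so that both lie level and fully home. Leave the big duct-tape roll lying where it is.

Things in the scene. Friction and masses are not known exactly. Their poses are not given: they have to be found in the camera images.
- tape_stand: Tape stand that does not move: a round light-wood base disc 90 mm across and 12 mm high with a bare upright steel post in its centre, 14 mm in diameter, its slightly tapered tip 78 mm above the counter (66 mm above the base's top). Origin on the post's axis at the underside of the base, on the counter; z up along the post.
- tall_roll: The tall one of two small rolls of grey tape on cardboard cores, lying flat with its hole upright: outer diameter 62 mm, hole 36 mm, height 40 mm, about 80 g. Origin on the hole's axis at the roll's underside; z up along the hole.
- flat_roll: The flat one of the two small grey tape rolls, of the same outer diameter 62 mm and hole 36 mm but only 20 mm high, about 40 g, lying flat. Origin on the hole's axis at its underside; z up along the hole.
- big_roll: A bystander: big roll of grey duct tape lying flat, outer diameter 110 mm, hole 76 mm, height 48 mm, about 300 g. Origin on the hole's axis at its underside. It lies among the small rolls; which roll lies in which place changes. A coaster, two green markers, a clamp, a mug and a jar also lie about, the markers (20 mm high) as near as 10 mm to the stand's base.
There are look-alikes about, which are no part of the job. Leave any red or yellow look-alike of the tall_roll alone.

How it is judged (in metres and radians):
On the way, in this order (a step that is already met when the one before it is completed fails the run):
1. the tall roll is round the post, down on the base and level (horizontal distance between tall_roll and tape_stand below 0.014 m and z of tall_roll in the frame of tape_stand below 0.017 m and angle between tall_roll's own z axis and vertical below 0.17 rad), for 0.2 s.
2. then the flat roll is round the post, down on the tall roll and level (horizontal distance between flat_roll and tape_stand below 0.014 m and z of flat_roll in the frame of tape_stand between 0.047 and 0.057 m and angle between flat_roll's own z axis and vertical below 0.17 rad), for 0.2 s.
At the end, for the whole second after the job is handed in: Both small rolls are on the post and at rest: the tall one on the base (underside within 5 mm of the base's top), the flat one on the tall one (within 5 mm), each level within 10 degrees and its axis within 14 mm of the post's; the big roll lies within 40 mm of where it was (all of step 1 and all of step 2 and linear speed of each of tall_roll, flat_roll below 0.03 m/s and distance of big_roll from where it was at the start of the episode below 0.04 m); the robot touches nothing.
It fails at once if the big duct-tape roll is pushed or carried more than 40 mm from its place (distance of big_roll from where it was at the start of the episode above 0.04 m).
It also fails if it takes over 58 s, if anything falls off the work surface, if the arm or the gripper's body presses on something with over 40 N, if the wrist force passes 120 N, or if a joint passes its speed limit or range.

## Robot

A 6-joint arm with a two-finger parallel gripper is mounted at the origin on the work surface. World frame = base frame: x ahead of the robot, y to its left, z up, the work surface at z = 0. Lengths are in mm, angles in degrees, forces in N, time in s.
With the tool pointing down it reaches from about 350 to 850 mm from the base axis. Payload 8.1 kg.
Tool frame: the origin (TCP) lies at the very end of the fingers, on their centre line; the grasp point (between the pads) lies r.tcp_to_grasp behind it (r.tcp_to_grasp is the distance from the TCP to the grasp point, in mm); z points along the fingers, y is the line along which they close (so a half turn about z gives the same grasp; the last joint's range is limited). The gripper opens to 85 mm and grips with 20 to 120 N. Pads are 22 mm wide; open, the fingers measure 114 mm over their backs; the gripper's body (76 mm by 85 mm) begins 54 mm behind the grasp point. The pads swing forward as they close: fully open they stand 13 mm farther back than shut.
Start: joints at [-73.19, 7.471, 85.268, -0, 87.261, -4.893], TCP at [221.903, -557.462, 231.292] pointing down, gripper open.
Joint ranges: [-169.43, 169.43], [-51.17, 129.36], [1.28, 143.12], [-76.62, 256.62], [0, 156.53], [-152.29, 152.29]. Speed limits (degrees/s): [136.94, 136.94, 159.86, 180, 180, 180].

## Interface

Orientations are given as [roll, pitch, yaw] about the fixed x, y, z axes, in that order (R = Rz(yaw) Ry(pitch) Rx(roll)).
In Python, from bench import r gives the robot as it stands.
- The arm moves only by the shell command python3 -m handwheel 'ROWS' [OPENING] [FORCE]. ROWS is JSON, a list of rows, each a list of 4 numbers: the shift along the tool's x, y, z in m, then the turn about the tool's z in degrees. A call has 1 to 10 rows; each row shifts and turns the commanded pose from where the row before left it, along the tool's axes as they then stand; what a row does not reach is not made up. A row lasts 1/10 s, in which the tool goes at most 50 mm and 8.59 degrees, less where a joint would pass 70% of its speed; a pose out of reach is approached as far as the arm can. A call is refused whole if a number of a shift passes 0.05 or a number of a turn 8.59, either way. A call with a gripper value outside its range is refused whole. OPENING is the finger opening in m, from 0 to 0.0854, set as the call begins (- or left out, the last holds). The fingers move at their own pace and stop on an object; FORCE is the grip in N (left out, the last holds). Time passes only in rows, so rows that do not move let the fingers close. It gives the time, the measured TCP pose, the force, the opening and the grip force at its end, in the units of the state.
- r.sense(): the state, without advancing time (a new reading comes with each control period).
- r.snapshot(name): name is "side" or "top"; returns the picture (480x640x3 uint8, red, green, blue); there is no depth.
- r.camera_params(name): a dict with "fx", "fy", "cx", "cy" (pixels), "D" ([k1, k2, p1, p2, k3] as OpenCV has them; the pictures are not rectified), "R" (3x3) and "t" (3): a world point X has camera coordinates R X + t. Camera axes: x right, y down, z forward; pixel columns grow to the right and rows downward; lengths in mm; the calibration is good to about 2 mm. A picture is of the moment at which its call begins. camera_params takes no time and is no camera call.
- r.hand_in(): hands the job in; it is judged then, once.
The state is a dict: "time": time; "joint_pos": joint angles; "qd": joint speeds; "joint_efforts": joint torques, N m; "tool_pos": TCP position; "tcp_rot": TCP orientation; "ft_force": force on the tool from outside, world axes, zero at the start; "wrist_torque": the same for the moment, N m; "finger_gap": finger opening in mm; "grip_force": force on a finger pad.
Only numpy, scipy, OpenCV 4.12 (cv2) and the standard library are available. Lean on these libraries where they do the work, as an engineer would, in place of code of your own. Each camera call takes 0.05 s, during which the arm holds its last target. There are 200 camera calls.

## Working session

There is one attempt and no reset: what is moved stays moved. The work goes in short steps, Python scripts to look and compute and a shell command to move; the robot and the scene stay as the last step left them, time stands still between calls to the robot, and variables do not carry over. Pictures are saved under pics/ and viewed, at most 10 in all, crops included, and the job is handed in when it is done.

```bash
mkdir -p pics; python3 - <<'E'
from bench import r
import cv2
for n in ("top","side"):
    cv2.imwrite(f"pics/{n}0.png",r.snapshot(n)[:,:,::-1]); p=r.camera_params(n); print(n,p)
s=r.sense();print(s['tool_pos'],s['tcp_rot'],r.tcp_to_grasp,s['time'])
E
```

```text
top {'fx': 478.04302113782654, 'fy': 478.04302113782654, 'cx': 318.8773010431667, 'cy': 236.22112363109667, 'D': array([-0.06689058,  0.        ,  0.        ,  0.        ,  0.        ]), 'R': array([[-0.00424326, -0.99998455,  0.00358976],
       [-0.98112734,  0.00346922, -0.19333158],
       [ 0.19331614, -0.00434237, -0.98112691]]), 't': array([ 12.15055388, 453.16702455, 768.88621904])}
side {'fx': 575.1532858508825, 'fy': 575.1532858508825, 'cx': 315.30870452864673, 'cy': 243.14815079933027, 'D': array([0.03450886, 0.        , 0.        , 0.        , 0.        ]), 'R': array([[-0.74432934, -0.66773252, -0.01034939],
       [-0.34773722,  0.40076438, -0.84762417],
       [ 0.57013389, -0.62731268, -0.53049614]]), 't': array([371.52371743, 191.51102399, 775.13557367])}
[ 221.73204103 -556.99531286  230.33356411] [-1.79904017e+02 -7.42645181e-03  2.17006267e+01] 18.700000000000003 0.1
```

View pics/top0.png

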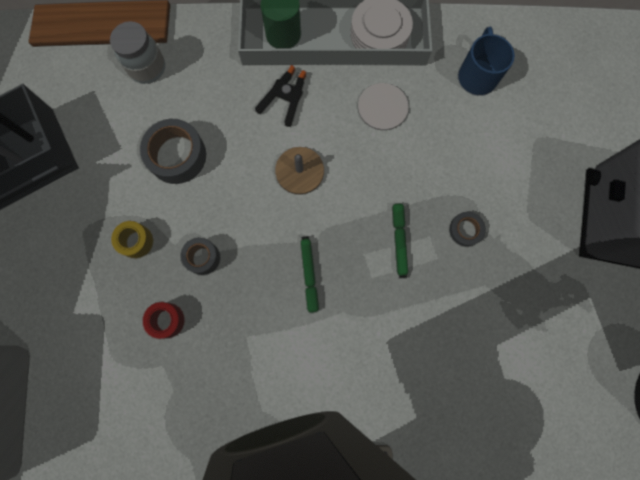

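View pics/side0.png

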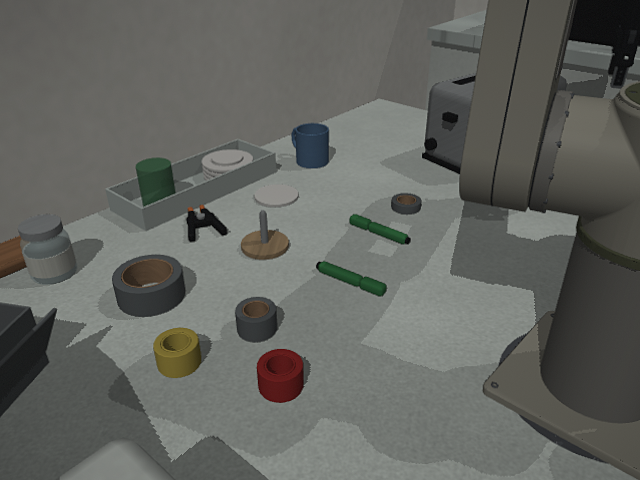

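The grey rolls are the candidates. In the top view they sit at (200,255) and (468,229), and in the side view at (256,318) and (406,203). The one at (200,255) is as tall as the yellow (129,239) and red (163,320) look-alikes, so it is the tall roll. The low one at (468,229) is the flat roll. The 110 mm roll at (173,151) is the bystander, and the stand is at (300,168). I'll confirm this in one enlarged mosaic with fitted model outlines drawn over it.

```bash
cat >h.py <<'E'
from bench import r
import cv2,numpy as np
from scipy.optimize import minimize
def proj(n,X):
    p=r.camera_params(n);K=np.array([[p['fx'],0,p['cx']],[0,p['fy'],p['cy']],[0,0,1]])
    return cv2.projectPoints(np.float64(X).reshape(-1,1,3),cv2.Rodrigues(p['R'])[0],p['t'],K,p['D'])[0][:,0]
def back(n,uv,z):
    p=r.camera_params(n);K=np.array([[p['fx'],0,p['cx']],[0,p['fy'],p['cy']],[0,0,1]])
    d=cv2.undistortPoints(np.float64([[uv]]),K,p['D'])[0,0];d=p['R'].T@[d[0],d[1],1];c=-p['R'].T@p['t']
    return (c+d*(z-c[2])/d[2])[:2]
A=np.linspace(0,2*np.pi,72)
def circ(x,y,z,R): return np.c_[x+R*np.cos(A),y+R*np.sin(A),0*A+z]
def fit(n,img,xy,rings,win=10):
    """rings: (z,R) rim circles, sign s: brightness steps along outward radius; maximise mean |contrast| across rims"""
    g=cv2.GaussianBlur(img,(3,3),0).astype(np.float32)
    def f(q):
        s=0
        for z,R,sg in rings:
            a=proj(n,circ(*q,z,R-2.5));b=proj(n,circ(*q,z,R+2.5))
            sm=lambda u:cv2.remap(g,np.float32(u)[None],None,cv2.INTER_LINEAR)[0]
            d=sm(b)-sm(a); s-=np.mean(np.clip(np.linalg.norm(d,axis=1),0,60)) if sg==0 else np.mean(np.clip(sg*d.mean(1),-60,60))
        return s
    best=min(((f((xy[0]+i,xy[1]+j)),xy[0]+i,xy[1]+j) for i in range(-win,win+1,2) for j in range(-win,win+1,2)))
    m=minimize(f,best[1:],method='Nelder-Mead',options={'initial_simplex':np.array(best[1:])+[[0,0],[2,0],[0,2]]});return m.x,m.fun
E
python3 - <<'E'
from h import *
T={n:r.snapshot(n) for n in("top","side")}
S={'tall':(dict(top=(200,250),side=(257,307)),[(40,31,0),(40,18,0)],40),'flat':(dict(top=(468,226),side=(406,199)),[(20,31,0),(20,18,0)],20),
'stand':(dict(top=(300,169),side=(265,242)),[(12,45,0)],12)}
rows=[]
for n in("top","side"):
    tiles=[]
    for k,(uv,rings,z) in S.items():
        x,f=fit(n,T[n],back(n,uv[n],z),rings,14);print(n,k,x.round(1),round(f,1))
        u=uv[n];x0,y0=int(u[0])-33,int(u[1])-33
        t=cv2.resize(T[n][y0:y0+66,x0:x0+66,::-1],(264,264),interpolation=cv2.INTER_CUBIC)
        t=cv2.convertScaleAbs(t,alpha=1.5)
        cs=[circ(*x,a,b) for a,b,_ in rings]
        if k=='stand':cs.append(circ(*x,78,5))
        for c in cs: cv2.polylines(t,[np.int32((proj(n,c)-[x0,y0]+.5)*4)],True,(0,255,0),1)
        tiles.append(t)
    rows.append(np.hstack(tiles))
cv2.imwrite('pics/m1.png',np.vstack(rows))
E
```

```text
top tall [422.7 217.2] -66.9
top flat [ 469.3 -250.2] -75.0
top stand [582.7  45.1] -46.0Traceback (most recent call last):
  File "<stdin>", line 9, in <module>
  File "h.py", line 23, in fit
    best=min(((f((xy[0]+i,xy[1]+j)),xy[0]+i,xy[1]+j) for i in range(-win,win+1,2) for j in range(-win,win+1,2)))
  File "h.py", line 23, in <genexpr>
    best=min(((f((xy[0]+i,xy[1]+j)),xy[0]+i,xy[1]+j) for i in range(-win,win+1,2) for j in range(-win,win+1,2)))
               ~^^^^^^^^^^^^^^^^^^^
  File "h.py", line 19, in f
    a=proj(n,circ(*q,z,R-2.5));b=proj(n,circ(*q,z,R+2.5))
                                 ~~~~^^^^^^^^^^^^^^^^^^^^
  File "h.py", line 5, in proj
    p=r.camera_params(n);K=np.array([[p['fx'],0,p['cx']],[0,p['fy'],p['cy']],[0,0,1]])
ValueError: time passes only in moves, steps and waits
```

`camera_params` is being called too often, so I'll cache it.

```bash
sed -i 's/r\.camera_params(n)/CP[n]/; s/^from bench import r$/from bench import r\nCP={n:r.camera_params(n) for n in ("top","side")}/' h.py
python3 - <<'E'
from h import *
T={n:r.snapshot(n) for n in("top","side")}
S={'tall':(dict(top=(200,250),side=(257,307)),[(40,31,0),(40,18,0)],40),'flat':(dict(top=(468,226),side=(406,199)),[(20,31,0),(20,18,0)],20),
'stand':(dict(top=(300,169),side=(265,242)),[(12,45,0)],12)}
rows=[]
for n in("top","side"):
    tiles=[]
    for k,(uv,rings,z) in S.items():
        x,f=fit(n,T[n],back(n,uv[n],z),rings,14);print(n,k,x.round(1),round(f,1))
        u=uv[n];x0,y0=int(u[0])-33,int(u[1])-33
        t=cv2.resize(T[n][y0:y0+66,x0:x0+66,::-1],(264,264),interpolation=cv2.INTER_CUBIC)
        t=cv2.convertScaleAbs(t,alpha=1.5)
        cs=[circ(*x,a,b) for a,b,_ in rings]
        if k=='stand':cs.append(circ(*x,78,5))
        for c in cs: cv2.polylines(t,[np.int32((proj(n,c)-[x0,y0]+.5)*4)],True,(0,255,0),1)
        tiles.append(t)
    rows.append(np.hstack(tiles))
cv2.imwrite('pics/m1.png',np.vstack(rows))
s=r.sense();print(s['time'],s['tool_pos'])
E
```

```text
top tall [422.7 217.2] -66.6
top flat [ 469.3 -250.2] -75.1
top stand [582.6  45.3] -46.1
side tall [422.7 218. ] -66.3
side flat [ 471.4 -252. ] -54.9
side stand [584.7  47. ] -44.2
0.3 [ 221.85208258 -557.28455683  230.92797081]
```

View pics/m1.png

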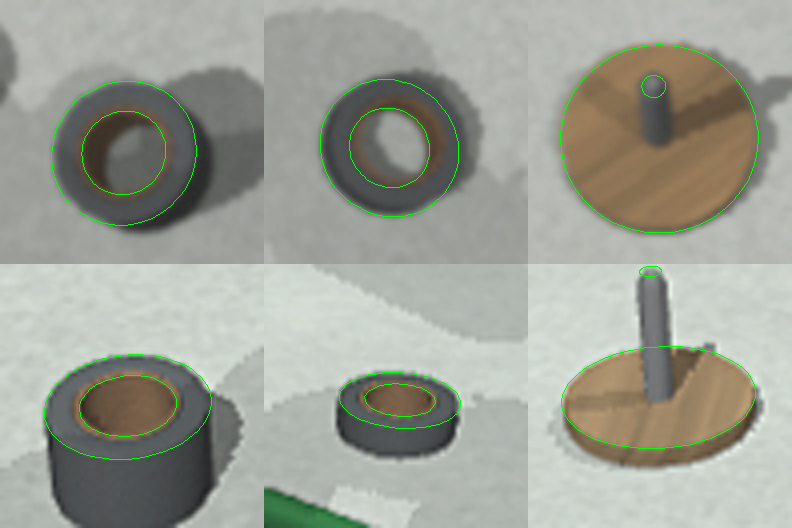

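The outlines fit well. The tall roll is at (423,218), the flat roll at (470,-251) and the stand at (583.5,46). The red and yellow rolls and the big roll are clear of all three. I'm moving out and round towards the tall roll, keeping the yaw.

```bash
cat >>h.py <<'E'
from scipy.spatial.transform import Rotation as Ro
def plan(x,y,z):
    s=r.sense();R=Ro.from_euler('xyz',s['tcp_rot'],degrees=True)
    print('t',round(s['time'],2),'pos',np.round(s['tool_pos'],1),'rot',np.round(s['tcp_rot'],2),'gap',round(float(s['finger_gap']),1),'F',np.round(s['ft_force'],1),'grip',round(float(s['grip_force']),1))
    print('tool shift mm',np.round(R.inv().apply(np.array([x,y,z])-s['tool_pos']),1))
E
python3 -m handwheel '[[0.039,-0.0229,0,0],[0.039,-0.0229,0,0],[0.039,-0.0229,0,0],[0.039,-0.0229,0,0],[0.039,-0.0229,0,0],[0.039,-0.0229,0,0],[0.039,-0.0229,0,0],[0.039,-0.0229,0,0],[0.039,-0.0229,0,0],[0.039,-0.0229,0,0]]' 0.0854 40
python3 -c "from h import *;plan(422.7,217.6,120)"
```

```text
time: 1.3
tool_pos: [500.5, -198.8, 231.5]
tcp_rot: [180.0, -0.0, 21.7]
ft_force: [0.5, -0.9, -0.1]
finger_gap: 85.4
grip_force: 0.0
t 1.3 pos [ 500.5 -198.8  231.5] rot [ 1.7997e+02 -2.0000e-02  2.1700e+01] gap 85.4 F [ 0.5 -0.9 -0.1] grip 0.0
tool shift mm [  81.7 -415.7  111.3]
```

```bash
python3 -m handwheel '[[0.0082,-0.0416,0.011,0],[0.0082,-0.0416,0.011,0],[0.0082,-0.0416,0.011,0],[0.0082,-0.0416,0.011,0],[0.0082,-0.0416,0.011,0],[0.0082,-0.0416,0.011,0],[0.0082,-0.0416,0.011,0],[0.0082,-0.0416,0.011,0],[0.0082,-0.0416,0.011,0],[0.0082,-0.0416,0.011,0]]'
python3 -m handwheel '[[0,0,0,0],[0,0,0,0]]' >/dev/null
python3 -c "from h import *;plan(422.7,217.6,9)"
```

```text
time: 2.3
tool_pos: [421.4, 218.1, 121.2]
tcp_rot: [180.0, -0.0, 21.7]
ft_force: [0.3, 0.3, -0.3]
finger_gap: 85.5
grip_force: 0.0
t 2.5 pos [421.3 217.1 120.9] rot [1.7999e+02 5.0000e-02 2.1870e+01] gap 85.6 F [-1.  -0.4 -0.7] grip 0.0
tool shift mm [  1.6   0.  111.9]
```

```bash
python3 -m handwheel '[[0.001,0,0.018,0],[0,0,0.018,0],[0,0,0.018,0],[0,0,0.018,0],[0,0,0.015,0],[0,0,0.012,0],[0,0,0.01,0],[0,0,0,0]]'
python3 -m handwheel '[[0,0,0,0],[0,0,0,0],[0,0,0,0],[0,0,0,0],[0,0,0,0],[0,0,0,0],[0,0,0,0],[0,0,0,0]]' 0.03 40
python3 -c "from h import *;plan(583.5,46,150);print(r.tcp_to_grasp)"
```

```text
time: 3.3
tool_pos: [422.2, 215.8, 11.1]
tcp_rot: [180.0, 0.1, 21.6]
ft_force: [-0.4, 1.9, 0.2]
finger_gap: 85.0
grip_force: 0.0
time: 4.1
tool_pos: [423.8, 217.0, 13.6]
tcp_rot: [180.0, -0.1, 21.7]
ft_force: [-1.8, -2.0, 5.1]
finger_gap: 61.5
grip_force: 43.5
t 4.1 pos [423.8 217.   13.6] rot [ 1.7998e+02 -1.0000e-01  2.1720e+01] gap 61.5 F [-1.8 -2.   5.1] grip 43.5
tool shift mm [  85.4  218.  -136.1]
18.700000000000003
```

Gripped at a gap of 61.5. Lifting, then moving across.

```bash
python3 -m handwheel '[[0,0,-0.01,0],[0,0,-0.02,0],[0,0,-0.03,0],[0,0,-0.03,0],[0,0,-0.03,0],[0,0,-0.02,0],[0,0,0,0]]'
python3 -m handwheel '[[0.005,0.012,0,0],[0.009,0.024,0,0],[0.012,0.03,0,0],[0.012,0.03,0,0],[0.012,0.03,0,0],[0.012,0.03,0,0],[0.012,0.03,0,0],[0.006,0.018,0,0],[0.004,0.01,0,0],[0.001,0.004,0,0]]'
python3 -m handwheel '[[0,0,0,0],[0,0,0,0],[0,0,0,0]]' >/dev/null
python3 - <<'E'
from h import *
plan(583.5,46,150)
t=[]
for n in("top","side"):
    c=proj(n,[[583.5,46,80]])[0].astype(int);x,y=max(c[0]-66,0),max(c[1]-75,0)
    t.append(cv2.convertScaleAbs(cv2.resize(r.snapshot(n)[y:y+150,x:x+132,::-1],(396,450)),alpha=1.5))
cv2.imwrite('pics/m2.png',np.hstack(t))
E
```

```text
time: 4.8
tool_pos: [425.2, 217.8, 156.9]
tcp_rot: [-180.0, -0.4, 21.7]
ft_force: [0.3, 0.4, -1.0]
finger_gap: 61.1
grip_force: 43.9
time: 5.8
tool_pos: [582.3, 45.0, 151.3]
tcp_rot: [-180.0, 0.1, 21.7]
ft_force: [-0.5, 0.6, -0.9]
finger_gap: 61.4
grip_force: 43.8
t 6.1 pos [582.   46.5 152.4] rot [-1.7999e+02 -1.0000e-02  2.1770e+01] gap 61.7 F [-0.7 -0.2 -1. ] grip 43.8
tool shift mm [1.2 1.1 2.4]
```

View pics/m2.png

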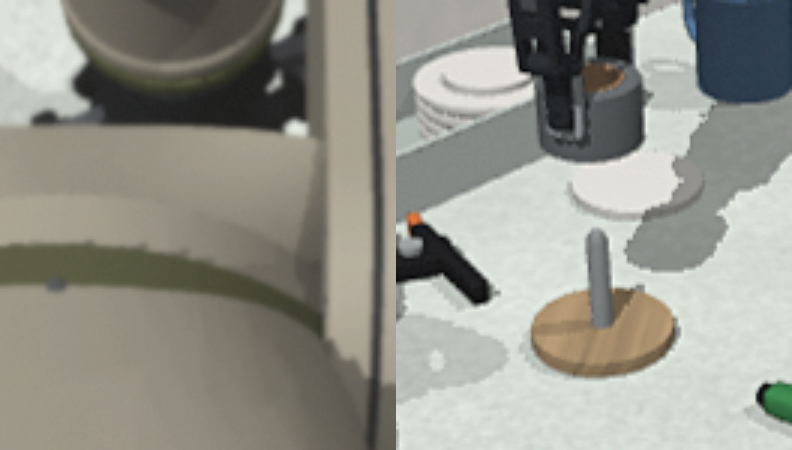

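The side view shows the roll level and centred above the post, with its bottom at about (590,150) and the post tip at (597,232). Lowering it to just above the base.

```bash
python3 -m handwheel '[[0.001,0.001,0.01,0],[0,0,0.02,0],[0,0,0.02,0],[0,0,0.015,0],[0,0,0.015,0],[0,0,0.015,0],[0,0,0.015,0],[0,0,0.01,0],[0,0,0.003,0],[0,0,0,0]]'
python3 -m handwheel '[[0,0,0.001,0],[0,0,0.001,0],[0,0,0.001,0],[0,0,0.001,0]]'
```

```text
time: 7.2
tool_pos: [583.5, 45.0, 28.8]
tcp_rot: [-180.0, 0.0, 21.7]
ft_force: [-0.1, -1.0, -1.3]
finger_gap: 61.6
grip_force: 43.8
time: 7.6
tool_pos: [584.0, 45.1, 25.7]
tcp_rot: [180.0, -0.0, 21.7]
ft_force: [-1.5, 0.3, 12.5]
finger_gap: 61.5
grip_force: 45.3
```

The roll has touched the base at 12 N. Releasing, waiting, then lifting.

```bash
python3 -m handwheel '[[0,0,0,0],[0,0,0,0],[0,0,0,0],[0,0,0,0],[0,0,0,0],[0,0,0,0],[0,0,0,0]]' 0.0854
python3 -m handwheel '[[0,0,-0.01,0],[0,0,-0.02,0],[0,0,-0.03,0],[0,0,-0.04,0],[0,0,-0.03,0],[0,0,-0.01,0],[0,0,0,0]]'
python3 -c "from h import *;plan(470.3,-251,100)"
```

```text
time: 8.3
tool_pos: [583.8, 45.1, 25.3]
tcp_rot: [-180.0, -0.0, 21.7]
ft_force: [-0.8, -0.4, -0.2]
finger_gap: 85.6
grip_force: 0.0
time: 9.0
tool_pos: [585.2, 45.0, 168.0]
tcp_rot: [179.9, -0.2, 21.7]
ft_force: [-0.3, -0.9, -0.8]
finger_gap: 85.2
grip_force: 0.0
t 9.0 pos [585.2  45.  168. ] rot [179.9   -0.24  21.71] gap 85.2 F [-0.3 -0.9 -0.8] grip 0.0
tool shift mm [-216.5  232.4   67.5]
```

```bash
python3 -m handwheel '[[-0.012,0.012,0,0],[-0.022,0.024,0,0],[-0.025,0.027,0.01,0],[-0.025,0.027,0.01,0],[-0.025,0.027,0.01,0],[-0.025,0.027,0.01,0],[-0.025,0.027,0.01,0],[-0.025,0.027,0.01,0],[-0.021,0.022,0.008,0],[-0.0115,0.0124,0,0]]'
python3 -m handwheel '[[0,0,0,0],[0,0,0,0]]' >/dev/null
python3 - <<'E'
from h import *
plan(470.3,-251,5)
T={n:r.snapshot(n) for n in("top","side")};t=[]
print(fit('side',T['side'],(470,-251),[(20,31,0),(20,18,0)],8),fit('side',T['side'],(583,46),[(52,31,0),(52,18,0)],12))
for n,p in(("side",(583.5,46,40)),("side",(470,-251,40))):
    c=proj(n,[p])[0].astype(int);x,y=max(c[0]-66,0),max(c[1]-66,0)
    t.append(cv2.convertScaleAbs(cv2.resize(T[n][y:y+132,x:x+132,::-1],(396,396)),alpha=1.5))
cv2.imwrite('pics/m3.png',np.hstack(t))
E
```

```text
time: 10.0
tool_pos: [464.4, -252.1, 93.3]
tcp_rot: [-179.7, 0.2, 21.6]
ft_force: [0.7, 0.1, -0.9]
finger_gap: 85.6
grip_force: 0.0
t 10.2 pos [ 467.1 -250.6   95.6] rot [-1.7985e+02  9.0000e-02  2.1620e+01] gap 85.1 F [-0.8  1.2 -0.2] grip 0.0
tool shift mm [ 3.   1.8 90.6]
(array([ 472.10756969, -252.70084238]), np.float64(-60.50554656982422)) (array([583.62525681,  47.07806135]), np.float64(-61.773651123046875))
```

View pics/m3.png

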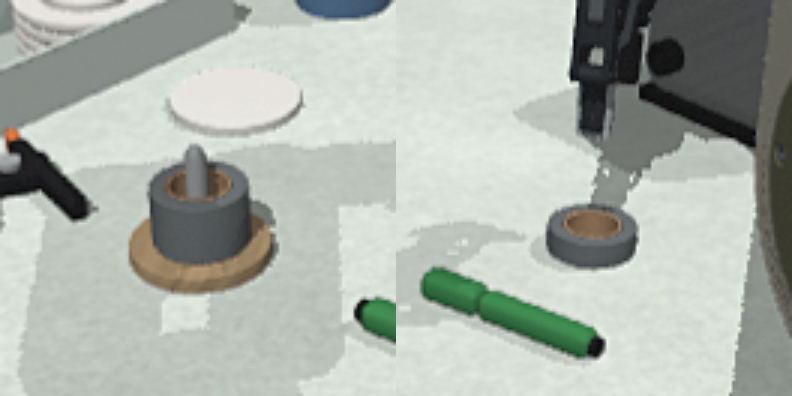

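The tall roll sits home on the base at (200,210), and the gripper is above the flat roll at (590,235). Descending.

```bash
python3 -m handwheel '[[0.003,0.002,0.01,0],[0,0,0.02,0],[0,0,0.02,0],[0,0,0.02,0],[0,0,0.012,0],[0,0,0.006,0],[0,0,0.004,0],[0,0,0,0],[0,0,0,0]]'
python3 -m handwheel '[[0,0,0,0],[0,0,0,0],[0,0,0,0],[0,0,0,0],[0,0,0,0],[0,0,0,0],[0,0,0,0],[0,0,0,0]]' 0.03 40
python3 - <<'E'
from h import *
plan(583.5,46,150)
c=proj('side',[(470,-251,20)])[0].astype(int);x,y=c-50
cv2.imwrite('pics/m4.png',cv2.convertScaleAbs(cv2.resize(r.snapshot('side')[y:y+100,x:x+100,::-1],(500,500)),alpha=1.5))
E
```

```text
time: 11.2
tool_pos: [472.7, -252.0, 6.1]
tcp_rot: [179.9, -0.0, 21.7]
ft_force: [0.3, 0.2, 0.2]
finger_gap: 85.3
grip_force: 0.0
time: 12.0
tool_pos: [472.7, -252.2, 6.9]
tcp_rot: [179.9, -0.0, 21.7]
ft_force: [-3.7, 2.1, 10.3]
finger_gap: 60.3
grip_force: 40.9
t 12.0 pos [ 472.7 -252.2    6.9] rot [ 1.7993e+02 -4.0000e-02  2.1710e+01] gap 60.3 F [-3.7  2.1 10.3] grip 40.9
tool shift mm [ 213.3 -235.9 -143.3]
```

View pics/m4.png

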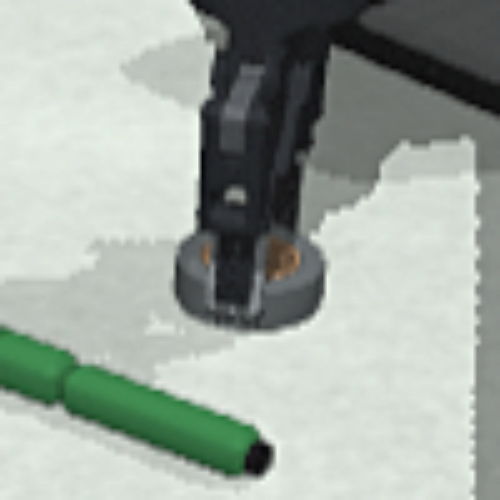

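The pads hold the flat roll over nearly its full height, with the tips at about (235,305). Lifting and carrying.

```bash
python3 -m handwheel '[[0,0,-0.01,0],[0,0,-0.02,0],[0,0,-0.03,0],[0,0,-0.03,0],[0,0,-0.03,0],[0,0,-0.02,0],[0,0,-0.01,0],[0,0,0,0]]'
python3 -m handwheel '[[0.01,-0.011,0,0],[0.02,-0.022,0,0],[0.027,-0.03,0,0],[0.027,-0.03,0,0],[0.027,-0.03,0,0],[0.027,-0.03,0,0],[0.027,-0.03,0,0],[0.023,-0.026,0,0],[0.015,-0.017,0,0],[0.009,-0.009,0,0]]'
python3 -m handwheel '[[0,0,0,0],[0,0,0,0],[0,0,0,0]]'
python3 - <<'E'
from h import *
plan(583.5,46,150)
c=proj('side',[(583,46,100)])[0].astype(int);x,y=c-66
cv2.imwrite('pics/m5.png',cv2.convertScaleAbs(cv2.resize(r.snapshot('side')[y:y+132,x:x+132,::-1],(396,396)),alpha=1.5))
E
```

```text
time: 12.85
tool_pos: [473.0, -252.3, 157.3]
tcp_rot: [179.8, -0.1, 21.7]
ft_force: [-0.2, 0.2, 0.0]
finger_gap: 60.1
grip_force: 43.3
time: 13.85
tool_pos: [581.2, 47.9, 153.2]
tcp_rot: [-179.9, 0.2, 21.8]
ft_force: [0.8, 0.2, -0.4]
finger_gap: 60.0
grip_force: 43.3
time: 14.15
tool_pos: [581.6, 43.9, 154.8]
tcp_rot: [180.0, 0.1, 21.6]
ft_force: [0.7, 0.1, -0.7]
finger_gap: 60.5
grip_force: 43.3
t 14.15 pos [581.6  43.9 154.8] rot [1.800e+02 5.000e-02 2.164e+01] gap 60.5 F [ 0.7  0.1 -0.7] grip 43.3
tool shift mm [ 2.5 -1.2  4.8]
```

View pics/m5.png

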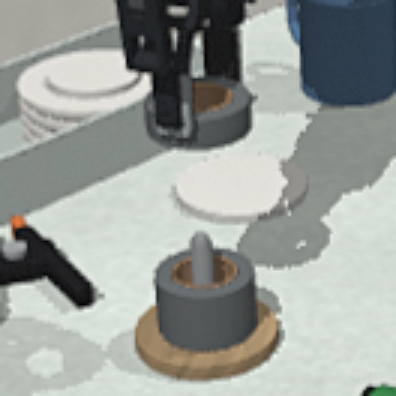

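The flat roll is held level above the post. Lowering it to about 3 mm above the tall roll, then feeling for contact.

```bash
python3 -m handwheel '[[0.002,-0.001,0.01,0],[0,0,0.015,0],[0,0,0.015,0],[0,0,0.015,0],[0,0,0.015,0],[0,0,0.012,0],[0,0,0.006,0],[0,0,0.003,0],[0,0,0,0]]'
python3 -m handwheel '[[0,0,0.001,0],[0,0,0.001,0],[0,0,0.001,0]]'
```

```text
time: 15.1
tool_pos: [583.6, 46.8, 64.1]
tcp_rot: [-180.0, 0.0, 21.7]
ft_force: [0.1, -0.4, -0.1]
finger_gap: 60.2
grip_force: 43.3
time: 15.4
tool_pos: [584.1, 46.7, 61.9]
tcp_rot: [180.0, -0.1, 21.7]
ft_force: [0.6, 0.4, -1.3]
finger_gap: 60.2
grip_force: 43.3
```

```bash
python3 -m handwheel '[[0,0,0.001,0],[0,0,0.001,0],[0,0,0.001,0],[0,0,0,0]]'
```

```text
time: 15.8
tool_pos: [583.8, 46.7, 59.0]
tcp_rot: [180.0, -0.0, 21.7]
ft_force: [-2.6, 0.2, 5.8]
finger_gap: 60.1
grip_force: 43.9
```

Contact at 6 N. Releasing and backing off.

```bash
python3 -m handwheel '[[0,0,0,0],[0,0,0,0],[0,0,0,0],[0,0,0,0],[0,0,0,0],[0,0,0,0],[0,0,0,0]]' 0.0854
python3 -m handwheel '[[0,0,-0.01,0],[0,0,-0.02,0],[0,0,-0.03,0],[0,0,-0.04,0],[0,0,-0.03,0],[0,0,-0.01,0],[0,0,0,0]]'
python3 -m handwheel '[[-0.02,0,0,0],[-0.03,0,0,0],[-0.03,0,0,0],[-0.03,0,0,0],[-0.02,0,0,0],[0,0,0,0],[0,0,0,0]]'
python3 - <<'E'
from h import *
t=r.snapshot('side');print(fit('side',t,(583,46),[(72,31,0),(72,18,0)],12))
c=proj('side',[(583,46,50)])[0].astype(int);x,y=c-66
cv2.imwrite('pics/m6.png',cv2.convertScaleAbs(cv2.resize(t[y:y+132,x:x+132,::-1],(396,396)),alpha=1.5))
E
```

```text
time: 16.5
tool_pos: [583.6, 46.7, 58.3]
tcp_rot: [-180.0, -0.0, 21.7]
ft_force: [0.2, -0.6, 1.9]
finger_gap: 85.2
grip_force: 0.0
time: 17.2
tool_pos: [585.0, 46.7, 201.1]
tcp_rot: [179.9, -0.2, 21.7]
ft_force: [0.9, -0.9, -0.2]
finger_gap: 85.3
grip_force: 0.0
time: 17.9
tool_pos: [462.3, -1.3, 197.0]
tcp_rot: [-180.0, 0.1, 21.7]
ft_force: [0.4, 0.4, 1.4]
finger_gap: 85.4
grip_force: 0.0
(array([581.990395  ,  48.53058367]), np.float64(-61.41253662109375))
```

View pics/m6.png

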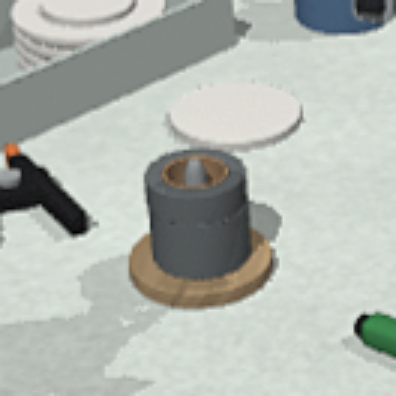

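Both rolls are stacked level and home on the post at (197,210), and the robot is clear.

```bash
python3 -c "from bench import r;print(r.hand_in())"
```

```text
the job is handed in; nothing more can be done
None
```

The job is handed in at about 18 s: the last picture shows the tall roll on the base and the flat roll on top of it, both level on the post; I never went near the big roll, and the hand-in returned no verdict.

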